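# Sweep the red buttons into the sorting fence

## Robot

A 6-joint arm with a two-finger parallel gripper is mounted at the origin on a cart in front of the work surface, level with it; the furniture and walls round the work are solid. World frame = base frame: x ahead of the robot, y to its left, z up, the work surface at z = 0. Lengths are in m, angles in rad, forces in N, time in s.
With the tool pointing down it reaches from about 0.275 to 0.825 m from the base axis. Payload 5.2 kg.
Tool frame: the origin (TCP) lies at the very end of the fingers, on their centre line; the grasp point (between the pads) lies 19 mm behind it (manip.grip_point_offset is the distance from the TCP to the grasp point, in m); z points along the fingers, y is the line along which they close (so a half turn about z gives the same grasp; the last joint's range is limited). The gripper opens to 93 mm and grips with 3 to 60 N. Pads are 15 mm wide; open, the fingers measure 128 mm over their backs; the gripper's body (75 mm by 188 mm) begins 65 mm behind the grasp point.
Start: joints at [1.079, 0.259, 1.535, -0, 1.348, -0.203], TCP at [0.157, 0.527, 0.219] pointing down, gripper open.
Joint ranges: [-3.14, 3.14], [-0.91, 2.08], [0.19, 2.58], [-1.22, 4.36], [0.22, 2.71], [-3.12, 3.12]. Speed limits (rad/s): [2.57, 2.57, 3.14, 3.14, 3.14, 3.14].

## Interface

Orientations are given as a unit quaternion [w, x, y, z].
In Python, from workcell import manip gives the robot as it stands.
- The arm moves only by the shell command python3 shift.py 'ROWS' [FORCE]. ROWS is rows parted by semicolons, their numbers by spaces, 1 to 20 of them, each of 7 numbers: dx, dy, dz in m, then a rotation vector rx, ry, rz in rad, then the finger opening in m; each row is the pose to reach, as a shift and turn from the pose commanded when the command began, along the tool's axes at that moment; what a row does not reach only later rows make up. A row lasts 1/10 s, in which the tool goes at most 0.05 m and 0.15 rad, less where a joint would pass 70% of its speed; a pose out of reach is approached as far as the arm can. The fingers move at their own pace and stop on an object; FORCE is the grip in N (left out, the last holds). Time passes only in rows, so rows that do not move let the fingers close. It prints the time, the measured TCP pose, the force, the opening and the grip force at its end.
- manip.sense(): the state, without advancing time (a new reading comes with each control period).
- manip.get_image(name): name is "scene" or "top" or "wrist"; returns the picture (420x560x3 uint8, red, green, blue); there is no depth.
- manip.camera_model(name): a dict with "fov_y" (degrees; the focal length in pixels is half the picture's height over the tangent of half this angle, whatever the lens; pixels are square), "cx", "cy" (the principal point, pixels), "world_from_camera" (4x4, takes a point from camera to world coordinates). Camera axes: x right, y up, looking along -z (the intrinsics and any distortion apply to the point x, -y, -z); pixel columns grow to the right and rows downward; lengths in m; the calibration is good to about 2 mm. The wrist camera is an equidistant fisheye: a pixel r from the principal point sees the ray r / f radians off the axis. A picture is of the moment at which its call begins: read the wrist's pose just before it. camera_model takes no time and is no camera call; for the wrist camera it gives the pose at the moment of the call.
- manip.hand_in(): hands the job in; it is judged then, once.
The state is a dict: "time": time; "joints": joint angles; "joint_vel": joint speeds; "joint_efforts": joint torques, N m; "position": TCP position; "ee_rot": TCP orientation; "force": force on the tool from outside, world axes, zero at the start; "torque": the same for the moment, N m; "grip_width": finger opening in m; "finger_force": force on a finger pad.
Only numpy, scipy, OpenCV 4.12 (cv2) and the standard library are available. Lean on these libraries where they do the work, as an engineer would, in place of code of your own. Each camera call takes 0.05 s, during which the arm holds its last target. There are 200 camera calls.

## Task

Sweep the three loose red buttons across the table with the fingertips, through the open side of the three-sided wooden fence, until all three lie flat and completely inside it. Only push them along the table, do not pick any up, and leave the blue buttons and everything else that stands around where it is.

Things in the scene. Friction and masses are not known exactly. Their poses are not given: they have to be found in the camera images.
- fence: Three-sided dark wooden fence fixed to the table, green felt inside level with the table (no sill). Inside 130 mm wide (its y), 100 mm deep (its x); walls 8 mm thick, 22 mm high on the +x, +y, -y sides; the -x side is fully open and faces roughly towards the robot. Origin: middle of the inside at table height; mouth at x = -50 mm, back wall's inner face at x = +50 mm.
- red_1: Loose red coat button, a flat disc 34 mm in diameter and 10 mm thick, 10 to 21 g, lying flat on the table; it slides when pushed at its edge. Origin: centre of its underside.
- red_2: Loose red coat button, a flat disc 34 mm in diameter and 10 mm thick, 10 to 21 g, lying flat on the table; it slides when pushed at its edge. Origin: centre of its underside.
- red_3: Loose red coat button, a flat disc 34 mm in diameter and 10 mm thick, 10 to 21 g, lying flat on the table; it slides when pushed at its edge. Origin: centre of its underside.
- snap_press: Fixed green hand press, an obstacle to keep clear of. Origin: at table height under its middle. Base from -87 to 128 mm in x, 62 mm to either side in y, 24 mm high; its column is 235 mm high. Its lever leans towards the robot: the red grip is at x -127 to -68, y -51 to -25 mm, 334 to 425 mm up.
- cash_box: Fixed blue steel cash box, an obstacle: 169 mm (x) by 209 mm (y), 87 mm high with its handle. Origin: centre of its underside.
- blue_1: A bystander, leave it where it is: a blue button, otherwise like the red ones (34 mm, 10 mm thick); origin at the centre of its underside.
- blue_2: A bystander, leave it where it is: another blue button, like the first; origin at the centre of its underside.
- reel: A bystander, leave it where it is: wooden reel of blue thread standing upright, 29 mm in diameter, 40 mm tall; origin at the centre of its underside.
- jar: A bystander, leave it where it is: small clear screw jar with a black lid, 34 mm in diameter, 44 mm tall; origin at the centre of its underside.
- stamp_1: A bystander, leave it where it is: wooden hand stamp with a black knob, 28 mm (x) by 44 mm (y), 55 mm tall; origin at the centre of its underside.
- tin: A bystander, leave it where it is: round tin with a dark red lid, 62 mm in diameter, 25 mm tall; origin at the centre of its underside.

How it is judged:
At the end, for the whole second after the job is handed in: Each red button rests on the felt with its underside less than 15 mm up and its centre between the walls and at least 15 mm inside the fence's open side (the whole button inside, 2 mm tolerance); all are at rest; every bystander is within 15 mm of where it stood (x of red_1 in the frame of fence between -0.035 and 0.05 m and y of red_1 in the frame of fence between -0.065 and 0.065 m and height (world z) of each of red_1, red_2, red_3 below 0.015 m and linear speed of each of red_1, red_2, red_3 below 0.02 m/s and x of red_2 in the frame of fence between -0.035 and 0.05 m and y of red_2 in the frame of fence between -0.065 and 0.065 m and x of red_3 in the frame of fence between -0.035 and 0.05 m and y of red_3 in the frame of fence between -0.065 and 0.065 m and distance of each of blue_1, blue_2, reel, jar, stamp_1, tin from where it was at the start of the episode below 0.015 m); the robot touches nothing.
It fails at once if a red button is lifted off the table (more than 22 mm) (height (world z) of any of red_1, red_2, red_3 above 0.022 m).
It fails at once if a blue button or another bystander is moved by more than 15 mm or lifted (distance of any of blue_1, blue_2, reel, jar, stamp_1, tin from where it was at the start of the episode above 0.015 m).
It fails at once if a standing bystander is knocked over (angle between any of reel, jar, stamp_1, tin's own z axis and vertical above 0.5 rad).
It also fails if it takes over 72 s, if anything falls off the work surface, if the arm or the gripper's body presses on something with over 40 N, if the wrist force passes 120 N, or if a joint passes its speed limit or range.

## Working session

There is one attempt and no reset: what is moved stays moved. The work goes in short steps, Python scripts to look and compute and a shell command to move; the robot and the scene stay as the last step left them, time stands still between calls to the robot, and variables do not carry over. Pictures are saved under pics/ and viewed, at most 10 in all, crops included, and the job is handed in when it is done.

```bash
ls; mkdir -p pics; python3 - <<'E'
from workcell import manip
import cv2
for n in("top","scene"):
    cv2.imwrite(f"pics/{n}0.png",manip.get_image(n)[:,:,::-1]); print(n,manip.camera_model(n))
print(manip.sense())
E
```

```text
pics
shift.py
workcell.py
top {'fov_y': 43.37263409114077, 'cx': 281.7984891757759, 'cy': 214.20711015582137, 'world_from_camera': array([[ 0.01921886,  0.9932096 , -0.11474029,  0.38087263],
       [-0.99940887,  0.022356  ,  0.02611725, -0.03900627],
       [ 0.02850504,  0.11417052,  0.99305214,  1.19893514],
       [ 0.        ,  0.        ,  0.        ,  1.        ]])}
scene {'fov_y': 44.191941181696116, 'cx': 286.685909500876, 'cy': 211.17758994612925, 'world_from_camera': array([[ 8.73447824e-01,  2.04469540e-01, -4.41906219e-01,
         2.17716223e-02],
       [-4.86917543e-01,  3.67628073e-01, -7.92313641e-01,
        -9.59750513e-01],
       [ 4.53126051e-04,  9.07216516e-01,  4.20663746e-01,
         5.23133046e-01],
       [ 0.00000000e+00,  0.00000000e+00,  0.00000000e+00,
         1.00000000e+00]])}
{'time': 0.1, 'joints': array([ 1.07917462e+00,  2.59264475e-01,  1.53593836e+00, -1.49184675e-05,
        1.34797355e+00, -2.02839554e-01]), 'joint_vel': array([-0.00014761, -0.00091214, -0.00207448, -0.00147456,  0.00071761,
       -0.00121698]), 'joint_efforts': array([ 2.40955160e-03, -4.38209689e+01, -2.84647000e+01,  7.22453976e-02,
        3.60810407e-02, -1.59892340e-05]), 'position': array([0.15641016, 0.52680369, 0.21791802]), 'ee_rot': array([-2.62629284e-04,  1.43888188e-01,  9.89593635e-01, -7.47083346e-04]), 'force': array([-0.14305933, -0.60993253,  0.02153705]), 'torque': array([-0.0009573 , -0.04796691, -0.01001886]), 'finger_force': 0.0, 'grip_width': 0.09336252560348607}
```

View pics/top0.png

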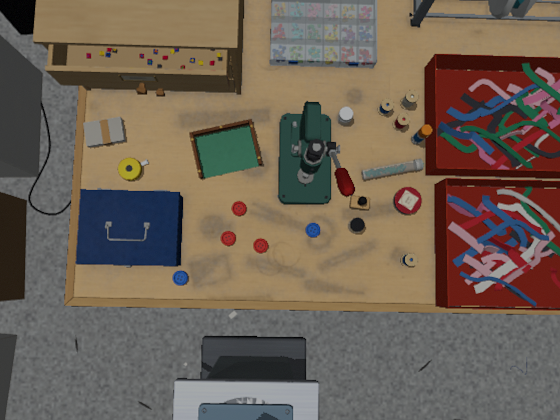

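View pics/scene0.png

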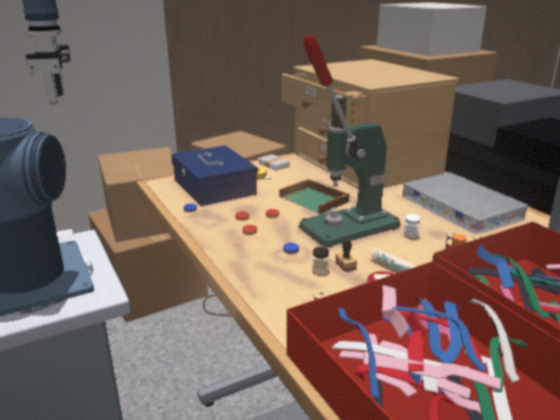

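The top view shows the red buttons at about (239,209), (228,239) and (261,246), with blue ones at (313,230) and (181,278). The fence spans (190-262, 122-178) with its mouth towards the robot. The press is at about (305,160), its lever grip at (345,182), and the cash box at about (130,228).

```bash
cat > h.py <<'E'
import numpy as np, cv2
from workcell import manip
def ray(m,u,v):
    f=210/np.tan(np.radians(m["fov_y"]/2)); T=m["world_from_camera"]
    return T[:3,3], T[:3,:3]@np.array([(u-m["cx"])/f,-(v-m["cy"])/f,-1])
def atz(m,u,v,z):
    o,d=ray(m,u,v); return o+d*(z-o[2])/d[2]
def tri(a,b):
    A=[];B=[]
    for o,d in(a,b):
        d=d/np.linalg.norm(d); P=np.eye(3)-np.outer(d,d); A.append(P);B.append(P@o)
    return np.linalg.lstsq(np.vstack(A),np.hstack(B),rcond=None)[0]
def blobs(img,col,lo=25):
    h=cv2.cvtColor(img,cv2.COLOR_RGB2HSV); H,S,V=h[...,0].astype(int),h[...,1],h[...,2]
    m=((H<10)|(H>170) if col=="red" else (abs(H-112)<13) if col=="blue" else (abs(H-72)<22))&(S>(100 if col!="green" else 60))&(V>(90 if col!="green" else 40))
    n,_,st,c=cv2.connectedComponentsWithStats(m.astype(np.uint8)*255)
    return [(c[i].round(1),st[i,4]) for i in range(1,n) if st[i,4]>=lo],m
def reds(): # centres from top view
    m=manip.camera_model("top"); b,_=blobs(manip.get_image("top"),"red",60)
    return [(atz(m,*c,.008)[:2].round(4).tolist(),int(a)) for c,a in b if 150<c[0]<330 and 110<c[1]<300 and a<320]
E
python3 - <<'E'
from h import *
mt,ms=manip.camera_model("top"),manip.camera_model("scene")
it,is_=[cv2.imread(f"pics/{n}0.png")[:,:,::-1].copy() for n in("top","scene")]
for col in("red","blue"):
    bt=[b for b in blobs(it,col)[0] if 150<b[0][0]<340 and b[0][1]>195 and b[1]<400]
    bs=[b for b in blobs(is_,col)[0] if 180<b[0][0]<310 and b[0][1]>190 and b[1]<400]
    for c,a in bt:
        L=[(np.round(tri(ray(mt,*c),ray(ms,*d)),4),d) for d,_ in bs]
        print(col,c,a,atz(mt,*c,.008).round(4),[x for x in L if abs(x[0][2])<.03])
_,m=blobs(it,"green"); m=m[115:185,185:268].astype(np.uint8)
n,l,st,c=cv2.connectedComponentsWithStats(m); i=1+st[1:,4].argmax(); p=np.argwhere(l==i)[:,::-1].astype(np.float32)+[185,115]
W=np.array([atz(mt,*q,0)[:2] for q in p]).astype(np.float32)
r=cv2.minAreaRect(W); print("felt",r,cv2.boxPoints(r).round(4).tolist())
cv2.imwrite("pics/crop0.png",cv2.resize(it[100:300,160:380],None,fx=3.6,fy=3,interpolation=cv2.INTER_CUBIC))
for n,u,v in(("box corner r-top",183,192),("box corner r-bot",182,266)): print(n,atz(mt,u,v,.07))
for n,u,v in(("press bl",278,202),("press br",330,204)): print(n,atz(mt,u,v,.024))
print("grip",atz(mt,345,182,.37))
E
```

```text
red [238.6 208. ] 165 [0.5304 0.028  0.008 ] [(array([0.5316, 0.0278, 0.0045]), array([271.9, 212.5])), (array([0.4977, 0.0403, 0.0071]), array([241.7, 214.7]))]
red [227.8 237.8] 180 [0.4622 0.0503 0.008 ] [(array([0.4948, 0.0341, 0.0087]), array([271.9, 212.5])), (array([0.4632, 0.0502, 0.0052]), array([241.7, 214.7]))]
red [260.3 245.3] 172 [ 0.4469 -0.0232  0.008 ] [(array([ 0.4479, -0.0235,  0.0045]), array([249.3, 228.8]))]
blue [312.6 229.5] 161 [ 0.4852 -0.1408  0.008 ] [(array([ 0.4861, -0.1415,  0.0045]), array([290.4, 247.2]))]
blue [179.7 277.5] 168 [0.3714 0.1545 0.008 ] [(array([0.3724, 0.1547, 0.0042]), array([189.7, 206.8]))]
felt ((0.6629753708839417, 0.06078961491584778), (0.09889844059944153, 0.13040229678153992), 14.439414978027344) [[0.598800003528595, 0.11159999668598175], [0.6312999725341797, -0.014700000174343586], [0.7271000146865845, 0.009999999776482582], [0.694599986076355, 0.1362999975681305]]
box corner r-top [0.55461518 0.14484008 0.07      ]
box corner r-bot [0.39618615 0.1405302  0.07      ]
press bl [ 0.54402906 -0.0608436   0.024     ]
press br [ 0.54219885 -0.17800106  0.024     ]
grip [ 0.53070028 -0.16078598  0.37      ]
```

View pics/crop0.png

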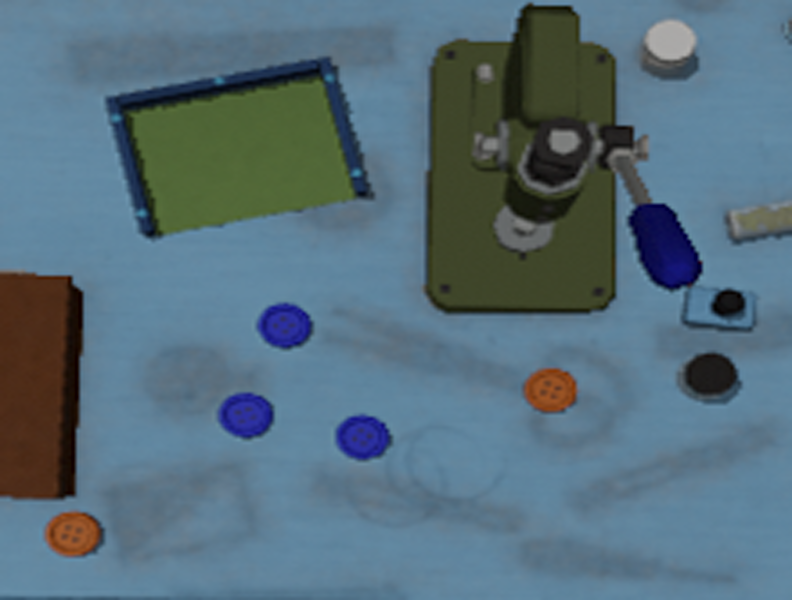

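All three measured heights agree: button mid-height triangulates to about 5 mm, the felt measures 99 x 130 mm, and the fence yaw is 14.4°. Next I work out the approach behind red_1.

```bash
cat >> h.py <<'E'
from scipy.spatial.transform import Rotation as Ro
C=np.array([.6630,.0608]); YAW=np.radians(14.44); F=np.array([[np.cos(YAW),-np.sin(YAW)],[np.sin(YAW),np.cos(YAW)]])
def fen(p): return (F.T@(np.array(p)[:2]-C)).round(4)
def tool():
    s=manip.sense(); q=s["ee_rot"]; return s["position"],Ro.from_quat([q[1],q[2],q[3],q[0]])
def go(fx,fy,z): # shift in tool axes to fence-frame point, tool -x along fence +x
    p,R=tool(); t=np.r_[C+F@[fx,fy],z]
    G=Ro.from_matrix(np.column_stack([np.r_[-F[:,0],0],np.r_[F[:,1],0],[0,0,-1]]))
    print("tcp fence",fen(p),p[2].round(4),"-> shift",R.inv().apply(t-p).round(4),"rotvec",(R.inv()*G).as_rotvec().round(4))
E
python3 - <<'E'
from h import *
for r in reds(): print(r,fen(r[0]))
go(-.168,0,.15)
E
```

```text
([0.5304, 0.028], 166) [-0.1366  0.0013]
([0.4622, 0.0503], 180) [-0.1971  0.0399]
([0.4469, -0.0232], 171) [-0.2302 -0.0275]
tcp fence [-0.3743  0.5777] 0.218 -> shift [-0.4743 -0.3889  0.0684] rotvec [-0.0012 -0.0006 -0.5408]
```

```bash
R='-0.474 -0.389 0.068 0 0 -0.54 0.010'; python3 shift.py '-0.474 -0.389 0.068 0 0 -0.54 0.010;-0.474 -0.389 0.068 0 0 -0.54 0.010;-0.474 -0.389 0.068 0 0 -0.54 0.010;-0.474 -0.389 0.068 0 0 -0.54 0.010;-0.474 -0.389 0.068 0 0 -0.54 0.010;-0.474 -0.389 0.068 0 0 -0.54 0.010;-0.474 -0.389 0.068 0 0 -0.54 0.010;-0.474 -0.389 0.068 0 0 -0.54 0.010;-0.474 -0.389 0.068 0 0 -0.54 0.010;-0.474 -0.389 0.068 0 0 -0.54 0.010;-0.474 -0.389 0.068 0 0 -0.54 0.010;-0.474 -0.389 0.068 0 0 -0.54 0.010;-0.474 -0.389 0.068 0 0 -0.54 0.010;-0.474 -0.389 0.068 0 0 -0.54 0.010;-0.474 -0.389 0.068 0 0 -0.54 0.010;-0.474 -0.389 0.068 0 0 -0.54 0.010;-0.474 -0.389 0.068 0 0 -0.54 0.010;-0.474 -0.389 0.068 0 0 -0.54 0.010'; python3 -c "
from h import *
go(-.168,0,.004)
cv2.imwrite('pics/s1.png',manip.get_image('scene')[:,:,::-1])"
```

```text
time: 1.95
position: [0.4998, 0.0205, 0.151]
ee_rot: [0.0, -0.126, 0.992, -0.0]
force: [0.4, -0.4, 0.3]
grip_width: 0.0098
finger_force: 0.0
tcp fence [-0.1681  0.0016] 0.151 -> shift [-1.00e-04 -1.60e-03  1.47e-01] rotvec [-0.0001  0.0003  0.001 ]
```

View pics/s1.png

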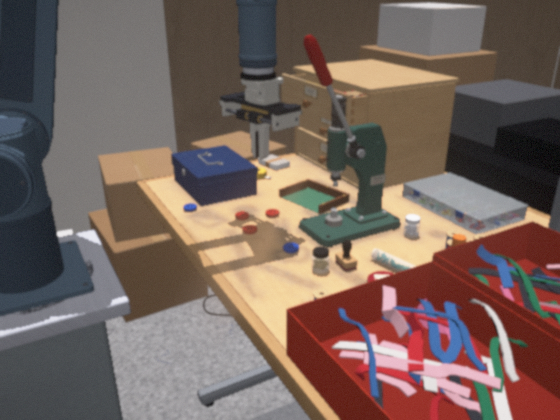

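The scene view shows the gripper at about (260,120), level above the buttons and clear of the lever at (318,60). Now I descend behind red_1.

```bash
python3 shift.py '0 -0.002 0.045 0 0 0 0.010;0 -0.002 0.09 0 0 0 0.010;0 -0.002 0.12 0 0 0 0.010;0 -0.002 0.135 0 0 0 0.010;0 -0.002 0.141 0 0 0 0.010;0 -0.002 0.146 0 0 0 0.010;0 -0.002 0.146 0 0 0 0.010'; python3 -c "
from h import *
go(-.003,0,.004)
for r in reds(): print(fen(r[0]),r[1])"
```

```text
time: 2.7
position: [0.501, 0.0176, 0.005]
ee_rot: [0.0, -0.126, 0.992, -0.0]
force: [0.1, 0.0, -0.0]
grip_width: 0.0104
finger_force: 0.0
tcp fence [-0.1676 -0.0015] 0.005 -> shift [-0.1646  0.0015  0.0011] rotvec [-0.0003  0.0006 -0.0004]
[-0.2025  0.0414] 79
```

```bash
python3 shift.py '-0.004 0.002 0 0 0 0 0.010;-0.01 0.002 0 0 0 0 0.010;-0.018 0.002 0 0 0 0 0.010;-0.028 0.002 0 0 0 0 0.010;-0.038 0.002 0 0 0 0 0.010;-0.048 0.002 0 0 0 0 0.010;-0.058 0.002 0 0 0 0 0.010;-0.068 0.002 0 0 0 0 0.010;-0.078 0.002 0 0 0 0 0.010;-0.088 0.002 0 0 0 0 0.010;-0.098 0.002 0 0 0 0 0.010;-0.108 0.002 0 0 0 0 0.010;-0.118 0.002 0 0 0 0 0.010;-0.128 0.002 0 0 0 0 0.010;-0.138 0.002 0 0 0 0 0.010;-0.148 0.002 0 0 0 0 0.010;-0.156 0.002 0 0 0 0 0.010;-0.162 0.002 0 0 0 0 0.010;-0.165 0.002 0 0 0 0 0.010;-0.165 0.002 0 0 0 0 0.010'; python3 shift.py '0.012 0 0 0 0 0 0.010;0.012 0 -0.04 0 0 0 0.010;0.012 0 -0.07 0 0 0 0.010'; python3 -c "
from h import *
go(-.236,.038,.08)
cv2.imwrite('pics/t1.png',manip.get_image('top')[:,:,::-1])
cv2.imwrite('pics/s2.png',manip.get_image('scene')[:,:,::-1])"
```

```text
time: 4.75
position: [0.6603, 0.0604, 0.0046]
ee_rot: [0.0, -0.125, 0.992, -0.0]
force: [0.3, -0.1, 0.6]
grip_width: 0.0099
finger_force: 0.0
time: 5.05
position: [0.6473, 0.0573, 0.0752]
ee_rot: [-0.001, -0.125, 0.992, 0.0]
force: [1.5, 0.6, 0.1]
grip_width: 0.0098
finger_force: 0.0
tcp fence [-0.0161  0.0005] 0.0752 -> shift [ 0.22    0.0373 -0.0044] rotvec [ 0.0006 -0.0019 -0.0011]
```

View pics/s2.png

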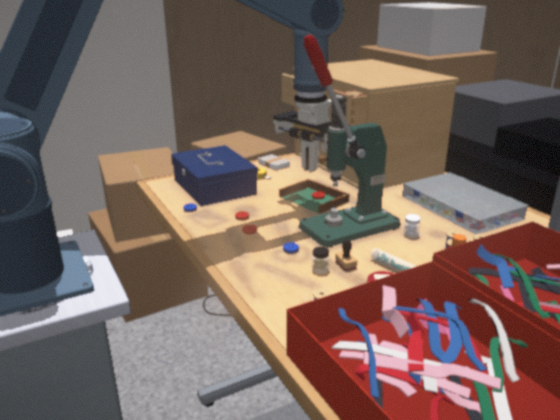

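red_1 is in the fence at (318,195) in the scene view. Next I go behind red_2.

```bash
python3 shift.py '0.04 0.007 0 0 0 0 0.010;0.09 0.016 0 0 0 0 0.010;0.14 0.025 0 0 0 0 0.010;0.185 0.034 0 0 0 0 0.010;0.21 0.039 0 0 0 0 0.010;0.217 0.039 0 0 0 0 0.010;0.217 0.039 0.03 0 0 0 0.010;0.217 0.039 0.055 0 0 0 0.010;0.217 0.039 0.066 0 0 0 0.010;0.217 0.039 0.071 0 0 0 0.010;0.217 0.039 0.071 0 0 0 0.010'; python3 -c "
from h import *
go(-.012,.035,.004)
m=manip.camera_model('scene')
for c,a in blobs(manip.get_image('scene'),'red',20)[0]:
  if 180<c[0]<345 and 185<c[1]<240: print(c,a,fen(atz(m,*c,.006)))"
```

```text
time: 6.25
position: [0.4289, 0.0411, 0.0031]
ee_rot: [-0.0, -0.125, 0.992, 0.0]
force: [0.5, 0.7, 0.6]
grip_width: 0.0097
finger_force: 0.0
tcp fence [-0.2316  0.0393] 0.0031 -> shift [-0.2196 -0.0041 -0.0011] rotvec [ 0.0003 -0.0007 -0.001 ]
[318.3 194.1] 93 [ 0.0238 -0.0011]
[242.7 214.7] 84 [-0.1947  0.0361]
[248.9 229.3] 99 [-0.2326 -0.0321]
```

```bash
python3 shift.py '-0.004 0 0 0 0 0 0.010;-0.01 0 0 0 0 0 0.010;-0.018 0 0 0 0 0 0.010;-0.03 0 0 0 0 0 0.010;-0.042 0 0 0 0 0 0.010;-0.055 -0.001 0 0 0 0 0.010;-0.068 -0.001 0 0 0 0 0.010;-0.081 -0.001 0 0 0 0 0.010;-0.094 -0.001 0 0 0 0 0.010;-0.107 -0.002 0 0 0 0 0.010;-0.12 -0.002 0 0 0 0 0.010;-0.133 -0.002 0 0 0 0 0.010;-0.146 -0.003 0 0 0 0 0.010;-0.159 -0.003 0 0 0 0 0.010;-0.172 -0.003 0 0 0 0 0.010;-0.185 -0.003 0 0 0 0 0.010;-0.198 -0.003 0 0 0 0 0.010;-0.208 -0.003 0 0 0 0 0.010;-0.216 -0.003 0 0 0 0 0.010;-0.219 -0.003 0 0 0 0 0.010'; python3 shift.py '0 0 0 0 0 0 0.010;0.012 0 0 0 0 0 0.010;0.012 0 -0.04 0 0 0 0.010;0.012 0 -0.075 0 0 0 0.010;0.012 0 -0.075 0 0 0 0.010'; python3 -c "
from h import *
go(-.265,-.030,.004)
m=manip.camera_model('scene')
for c,a in blobs(manip.get_image('scene'),'red',20)[0]:
  if 180<c[0]<345 and 175<c[1]<240: print(c,a,fen(atz(m,*c,.006)))"
```

```text
time: 8.3
position: [0.6423, 0.093, 0.0035]
ee_rot: [0.0, -0.125, 0.992, -0.0]
force: [0.1, 0.8, 0.6]
grip_width: 0.0098
finger_force: 0.1
time: 8.8
position: [0.6329, 0.0896, 0.0843]
ee_rot: [0.005, -0.125, 0.992, -0.001]
force: [-0.3, 0.4, -0.0]
grip_width: 0.0105
finger_force: 0.0
tcp fence [-0.022   0.0354] 0.0843 -> shift [ 0.2437 -0.0654  0.0783] rotvec [-0.0027  0.009  -0.0008]
[311.6 192.6] 183 [0.0185 0.0176]
[249.3 228.8] 112 [-0.2304 -0.0308]
```

```bash
python3 shift.py '0.04 -0.011 0 0 0 0 0.010;0.085 -0.023 0 0 0 0 0.010;0.13 -0.035 0 0 0 0 0.010;0.175 -0.047 0 0 0 0 0.010;0.215 -0.058 0 0 0 0 0.010;0.236 -0.063 0 0 0 0 0.010;0.242 -0.063 0 0 0 0 0.010;0.242 -0.063 0.03 0 0 0 0.010;0.242 -0.063 0.055 0 0 0 0.010;0.242 -0.063 0.068 0 0 0 0.010;0.242 -0.063 0.075 0 0 0 0.010;0.242 -0.063 0.075 0 0 0 0.010'; python3 -c "
from h import *
go(-.014,-.035,.004)
m=manip.camera_model('scene')
for c,a in blobs(manip.get_image('scene'),'red',20)[0]:
  if 180<c[0]<345 and 175<c[1]<240: print(c,a,fen(atz(m,*c,.006)))"
```

```text
time: 10.05
position: [0.4106, -0.0309, 0.0026]
ee_rot: [-0.001, -0.125, 0.992, 0.001]
force: [0.6, -0.4, 0.1]
grip_width: 0.0101
finger_force: 0.0
tcp fence [-0.2673 -0.0258] 0.0026 -> shift [-0.2533 -0.009  -0.0018] rotvec [ 0.0014 -0.0019 -0.0005]
[311.9 192.7] 181 [0.0186 0.0166]
[249.7 228.8] 102 [-0.2298 -0.0314]
```

```bash
python3 shift.py '-0.003 -0.003 -0.001 0 0 0 0.010;-0.008 -0.003 -0.001 0 0 0 0.010;-0.014 -0.003 -0.001 0 0 0 0.010;-0.022 -0.003 -0.001 0 0 0 0.010;-0.034 -0.003 -0.001 0 0 0 0.010;-0.048 -0.004 -0.001 0 0 0 0.010;-0.063 -0.004 -0.001 0 0 0 0.010;-0.078 -0.005 -0.001 0 0 0 0.010;-0.093 -0.005 -0.001 0 0 0 0.010;-0.108 -0.006 -0.001 0 0 0 0.010;-0.123 -0.006 -0.001 0 0 0 0.010;-0.138 -0.007 -0.001 0 0 0 0.010;-0.153 -0.007 -0.001 0 0 0 0.010;-0.168 -0.008 -0.001 0 0 0 0.010;-0.183 -0.008 -0.001 0 0 0 0.010;-0.198 -0.009 -0.001 0 0 0 0.010;-0.213 -0.009 -0.001 0 0 0 0.010;-0.228 -0.009 -0.001 0 0 0 0.010;-0.24 -0.009 -0.001 0 0 0 0.010;-0.249 -0.009 -0.001 0 0 0 0.010'; python3 shift.py '-0.002 0 0 0 0 0 0.010;0.012 0 0 0 0 0 0.010;0.012 0 -0.04 0 0 0 0.010;0.012 0 -0.075 0 0 0 0.010;0.05 0 -0.11 0 0 0 0.010;0.1 0 -0.11 0 0 0 0.010;0.15 0 -0.11 0 0 0 0.010;0.20 0 -0.11 0 0 0 0.010;0.25 0 -0.11 0 0 0 0.010;0.25 0.05 -0.11 0 0 0 0.010;0.25 0.10 -0.11 0 0 0 0.010;0.25 0.15 -0.11 0 0 0 0.010;0.25 0.20 -0.11 0 0 0 0.010;0.25 0.25 -0.11 0 0 0 0.010;0.25 0.30 -0.11 0 0 0 0.010;0.25 0.30 -0.11 0 0 0 0.010'; python3 -c "
from h import *
for r in reds(): print(r,fen(r[0]))
i=manip.get_image('top'); cv2.imwrite('pics/t2.png',i[:,:,::-1])
print([b for b in blobs(i,'blue')[0]])"
```

```text
time: 12.1
position: [0.6558, 0.0225, 0.0044]
ee_rot: [0.0, -0.125, 0.992, 0.0]
force: [-0.1, -0.7, 0.1]
grip_width: 0.0098
finger_force: 0.1
time: 13.7
position: [0.335, 0.2552, 0.1149]
ee_rot: [0.0, -0.129, 0.992, 0.001]
force: [-0.4, -0.6, -0.1]
grip_width: 0.0107
finger_force: 0.0
([0.6835, 0.0668], 163) [0.0213 0.0007]
([0.6803, 0.029], 164) [ 0.0088 -0.0351]
([0.6646, 0.0992], 166) [0.0111 0.0368]
[(array([487.1, 106.5]), np.int32(617)), (array([469. , 137.6]), np.int32(361)), (array([463.7, 205. ]), np.int32(203)), (array([505.1, 225.8]), np.int32(921)), (array([312.6, 229.5]), np.int32(161)), (array([511.5, 241.8]), np.int32(57)), (array([464.2, 256.2]), np.int32(150)), (array([501.5, 250.9]), np.int32(28)), (array([179.2, 276.2]), np.int32(130)), (array([497.6, 284.6]), np.int32(263))]
```

View pics/t2.png

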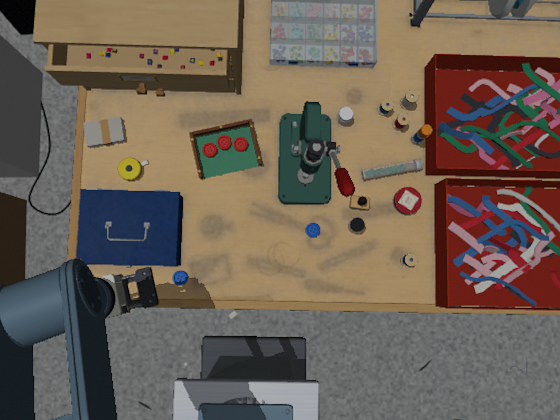

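All three red buttons lie in the fence at about (209,149), (224,142) and (241,144). The blue buttons are unmoved at (313,230) and (181,278), and the arm is clear. I'll hand in.

```bash
python3 shift.py '0 0 0 0 0 0 0.010;0 0 0 0 0 0 0.010;0 0 0 0 0 0 0.010'; python3 -c "
from workcell import manip
print(manip.hand_in())"
```

```text
time: 14.1
position: [0.3384, 0.2488, 0.1146]
ee_rot: [-0.0, -0.124, 0.992, -0.0]
force: [0.2, 0.7, 0.5]
grip_width: 0.0098
finger_force: 0.0
the job is handed in; nothing more can be done
None
```

I swept all three red buttons flat into the fence, saw no bystander moved in the last top view, and handed the job in at about 14 s; the hand-in gave no verdict.

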